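# Scan the grey strip, then hover the measuring head over the sample

### The job

Take the hand-held measuring head out of its parking well, set its sprung nose in the guide channel on the black step of the grey reference strip, and scan slowly to the white step in one unbroken stroke with the nose lightly pressed in all the way. Then carry the head over the bottles to the black light shade and hold it upright inside the bay whose dish is filled with the pale sample: centred over the dish, square with the bay (the head's wide faces along the bay's long walls), the nose about 10 mm above the dish's rim and touching neither dish nor shade. Finish there, still holding it in the air; leave the dishes, the two vials and the dropper bottle as they stand.

Things in the scene. Friction and masses are not known exactly. Their poses are not given: they have to be found in the camera images.
- head: measuring head, block with a sprung nose below, 0.26 kg. Lower half dark, 50 (x) x 34 (y) mm, z 0 to 62; upper half white, 44 (x) x 30 (y) mm, z 62 to 130: grip it across y, fingers down, near z = 100, with 20 to 30 N. Origin: centre of the dark block's underside (nose 12 mm below). z up, x along its wide side (a half turn makes no difference). Starts in ref_base's well, x along the base's x
- nose (a joint): how far the nose is pushed into the head, m: 0 = fully out, 0.008 = bottomed. Light spring: about 1 N to start it moving, 3 N at 0.004 m, 5 N at 0.008 m. Aim at about 0.004 while scanning.
- nose_tip (a point): centre of the nose's flat aluminium underside (36 along x, 26 mm along y); 12 mm below the head's origin when the nose is fully out
- ref_base: grey base, fixed, 250 (x) x 66 mm; origin under its centre, z up, x from black to white. Well for the head at x = -92 mm: socket 54 x 38 mm, rim 38 mm above desk, ledges at 16 mm (lift the head 40 mm to clear it). Channel for the nose (head's x along base's x): floor 10 mm up, 32 mm wide, rails 3 mm high from x = -45 to 115 mm; six 20 mm grey steps centred at x = -14 (black), 6, .. 86 (white)
- strip_black (a point): centre of the black step on the channel's floor; the stroke starts here
- strip_mid (a point): middle of the strip, on the channel's floor, half way between the black and white steps
- strip_white (a point): centre of the white step on the channel's floor, 100 mm from strip_black; the stroke ends here
- shade: matt black light shade, fixed: an open-topped box 86 (x) x 144 (y) mm outside, 55 mm tall, parted into two bays side by side along y, each inside 78 (x, its long walls) x 66 (y) mm with centres at y = -35 and +35 mm; walls 4 mm, inner floor 5 mm above the desk; low screw tabs on its -x side. Origin: centre of its underside; z up.
- sample_dish: round steel dish, 57 mm across and 15 mm high, filled with the pale greenish sample; it stands in the middle of one bay of the shade, either one. Origin: centre of its underside (its rim is 15 mm above that); z up.
- empty_dish: the same steel dish, empty, in the other bay: leave it. Origin: centre of its underside.
- vial_blue: small upright vial with blue cap, 25 mm across, 62 mm tall, loose, origin under its centre: leave it standing
- vial_green: small upright vial with green cap, 25 mm across, 58 mm tall, loose, origin under its centre: leave it standing
- dropper: brown dropper bottle with black bulb, 33 mm across, 102 mm tall, loose, origin under its centre: leave it standing

How it is judged:
On the way, in this order (a step that is already met when the one before it is completed fails the run):
1. the nose, lightly pushed in (0.6 to 7.5 mm), rests on the black step in the channel (value of joint nose between 0.0006 and 0.0075 m and contact force between head and ref_base above 0.5 N and x of nose_tip in the frame of strip_mid between -0.0595 and -0.0405 m and y of nose_tip in the frame of strip_mid between -0.008 and 0.008 m), for 0.15 s.
2. the nose, lightly pushed in (0.6 to 7.5 mm), rests on the second step in the channel (value of joint nose between 0.0006 and 0.0075 m and contact force between head and ref_base above 0.5 N and x of nose_tip in the frame of strip_mid between -0.039 and -0.021 m and y of nose_tip in the frame of strip_mid between -0.008 and 0.008 m), for 0.1 s.
3. the nose, lightly pushed in (0.6 to 7.5 mm), rests on the third step in the channel (value of joint nose between 0.0006 and 0.0075 m and contact force between head and ref_base above 0.5 N and x of nose_tip in the frame of strip_mid between -0.019 and -0.001 m and y of nose_tip in the frame of strip_mid between -0.008 and 0.008 m), for 0.1 s.
4. the nose, lightly pushed in (0.6 to 7.5 mm), rests on the fourth step in the channel (value of joint nose between 0.0006 and 0.0075 m and contact force between head and ref_base above 0.5 N and x of nose_tip in the frame of strip_mid between 0.001 and 0.019 m and y of nose_tip in the frame of strip_mid between -0.008 and 0.008 m), for 0.1 s.
5. the nose, lightly pushed in (0.6 to 7.5 mm), rests on the fifth step in the channel (value of joint nose between 0.0006 and 0.0075 m and contact force between head and ref_base above 0.5 N and x of nose_tip in the frame of strip_mid between 0.021 and 0.039 m and y of nose_tip in the frame of strip_mid between -0.008 and 0.008 m), for 0.1 s.
6. the nose, lightly pushed in (0.6 to 7.5 mm), rests on the white step in the channel (value of joint nose between 0.0006 and 0.0075 m and contact force between head and ref_base above 0.5 N and x of nose_tip in the frame of strip_mid between 0.0405 and 0.0595 m and y of nose_tip in the frame of strip_mid between -0.008 and 0.008 m), for 0.15 s.
At the end, for the whole second after the job is handed in: Head held at rest in the sample's bay: nose tip within 8 mm of the dish's axis, 4 to 18 mm above its rim, upright within 0.1 rad, square to the shade within 0.14 rad, nose fully out, touching only the fingers; dishes moved under 8 mm, vials and dropper upright, moved under 15 mm (horizontal distance between nose_tip and sample_dish below 0.008 m and z of nose_tip in the frame of sample_dish between 0.019 and 0.033 m and angle between head's own z axis and vertical below 0.1 rad and angle between the x axis of head and the x axis of shade, either way round below 0.14 rad and value of joint nose below 0.001 m and contact force between the fingers and head above 1 N and contact force between head and sample_dish below 0.05 N and contact force between head and empty_dish below 0.05 N and contact force between each of head, the arm, the fingers and shade below 0.05 N and contact force between head and vial_blue below 0.05 N and contact force between head and vial_green below 0.05 N and contact force between head and dropper below 0.05 N and linear speed of head below 0.02 m/s and angle between each of vial_blue, vial_green, dropper's own z axis and vertical below 0.15 rad and distance of each of vial_blue, vial_green, dropper from where it was at the start of the episode below 0.015 m and distance of each of sample_dish, empty_dish from where it was at the start of the episode below 0.008 m); the arm keeps its last pose, push and grip.
It fails at once if a vial or the dropper bottle was knocked (moved 15 mm or tilted 0.15 rad) (not (angle between each of vial_blue, vial_green, dropper's own z axis and vertical below 0.15 rad and distance of each of vial_blue, vial_green, dropper from where it was at the start of the episode below 0.015 m)).
It fails at once if the head touched the sample dish, or a dish was moved by 8 mm or more (contact force between head and sample_dish above 0.3 N or not (distance of each of sample_dish, empty_dish from where it was at the start of the episode below 0.008 m)).
It fails at once if the head knocked against the shade (over 2 N) (contact force between head and shade above 2 N).
It fails at once if the head was pressed hard on the reference base (over 25 N) (contact force between head and ref_base above 25 N).
It fails at once if the nose came off the strip in mid-stroke (2 to 10 mm above the middle steps) (x of nose_tip in the frame of strip_mid between -0.036 and 0.036 m and y of nose_tip in the frame of strip_mid between -0.008 and 0.008 m and z of nose_tip in the frame of strip_mid between 0.002 and 0.01 m).
It also fails if it takes over 61 s, if anything falls off the work surface, if the arm or the gripper's body presses on something with over 40 N, if the wrist force passes 120 N, or if a joint passes its speed limit or range.

### The arm

A 7-joint arm with a two-finger parallel gripper is mounted at the origin on a cart in front of the work surface, level with it; the furniture and walls round the work are solid. World frame = base frame: x ahead of the robot, y to its left, z up, the work surface at z = 0. Lengths are in m, angles in rad, forces in N, time in s.
With the tool pointing down it reaches from about 0.35 to 0.9 m from the base axis. Payload 19.9 kg.
Tool frame: the origin (TCP) lies at the very end of the fingers, on their centre line; the grasp point (between the pads) lies arm.grip_point_offset behind it (arm.grip_point_offset is the distance from the TCP to the grasp point, in m); z points along the fingers, y is the line along which they close (so a half turn about z gives the same grasp; the last joint's range is limited). The gripper opens to 94 mm and grips with 3 to 60 N. Pads are 16 mm wide; open, the fingers measure 119 mm over their backs; the gripper's body (75 mm by 177 mm) begins 78 mm behind the grasp point.
Start: joints at [1.099, 0.417, -0.01, 1.614, 0.005, 1.111, -0.053], TCP at [0.26, -0.568, 0.205] pointing down, gripper open.
Joint ranges: [-2.81, 2.81], [-0.39, 2.02], [-1.27, 1.25], [0.06, 2.57], [-1.19, 4.33], [0.19, 2], [-2.82, 2.82]. Speed limits (rad/s): [1.89, 1.89, 2.39, 2.39, 3.01, 3.01, 3.01].

### API

Orientations are given as a unit quaternion [x, y, z, w].
In Python, from plant import read_state, optics, ticket, cut_out, arm gives the robot as it stands. The module is installed in compiled form; this text tells all that it offers.
- The arm moves only by the shell command python3 -m crank 'ROWS' [FORCE]. ROWS is JSON, a list of rows, each a list of 5 numbers: the shift along the tool's x, y, z in units of 40 mm (1.0 is 40 mm), then the turn about the tool's z in rad, then the finger opening in mm, from 0 to 94. A call has 1 to 5 rows; each row shifts and turns the commanded pose from where the row before left it, along the tool's axes as they then stand; what a row does not reach is not made up. A row lasts 1/12 s, in which the tool goes at most 41.7 mm and 7.16 degrees, less where a joint would pass 70% of its speed; a pose out of reach is approached as far as the arm can. A call is refused whole if a number of a shift passes 1 or a number of a turn 0.125, either way. A call with a gripper value outside its range is refused whole. The fingers move at their own pace and stop on an object; FORCE is the grip in N (left out, the last holds). Time passes only in rows, so rows that do not move let the fingers close. It gives the time, the measured TCP pose, the force, the opening and the grip force at its end, in the units of the state.
- read_state(): the state, without advancing time (a new reading comes with each control period).
- optics.grab_frame(name): name is "side" or "top"; returns the picture (420x560x3 uint8, red, green, blue); there is no depth.
- optics.camera_info(name): a dict with "intrinsics" (3x3 intrinsics, pixels), "k1" (the pictures are not rectified: a ray, as slopes to the right and down, at radius r is drawn at 1 + k1 r^2 times it, then the intrinsics apply), "pose" (4x4, takes a point from camera to world coordinates). Camera axes: x right, y down, z forward; pixel columns grow to the right and rows downward; lengths in m; the calibration is good to about 2 mm. A picture is of the moment at which its call begins. camera_info takes no time and is no camera call.
- ticket.hand_in(): hands the job in; it is judged then, once.
Trained networks look in the newest picture that a camera, given by its name, has taken for a name from the list of things; names that differ only in an ending like _2 or _b are one class to them, and where a whole thing is asked for, a point or a joint stands for the part that bears it (a point fixed in the world has none). Each returns a list of dicts, best first, with "score" (0 to 1); they miss things now and then, are a little off and sometimes report something else, mostly with a low value. They report only what shows in the picture. A call takes as long as a camera call.
- cut_out(camera, name): "mask" (420x560 bool, what is visible of it) and "rect" ([left, top, right, bottom] in pixels, round what is visible of it).
The state is a dict: "time": time; "q": joint angles; "qvel": joint speeds; "effort": joint torques, N m; "ee_pos": TCP position; "orientation": TCP orientation; "force": force on the tool from outside, world axes, zero at the start; "torque": the same for the moment, N m; "width": opening from 0.0 (shut) to 1.0 (fully open); "grip_force": force on a finger pad.
Only numpy, scipy, OpenCV 4.12 (cv2) and the standard library are available. Lean on these libraries where they do the work, as an engineer would, in place of code of your own. Each camera call takes 0.05 s, during which the arm holds its last target. There are 200 camera calls.

## Working session

There is one attempt and no reset: what is moved stays moved. The work goes in short steps, Python scripts to look and compute and a shell command to move; the robot and the scene stay as the last step left them, time stands still between calls to the robot, and variables do not carry over. Pictures are saved under pics/ and viewed, at most 10 in all, crops included, and the job is handed in when it is done.

```bash
mkdir -p pics; python3 - <<'E'
from plant import *
import cv2,numpy as np
s=read_state(); print({k:np.round(v,3).tolist() for k,v in s.items()}, arm.grip_point_offset)
for c in("top","side"):
    i=optics.camera_info(c); print(c,np.round(i["intrinsics"],1).tolist(),i["k1"],np.round(i["pose"],4).tolist())
    cv2.imwrite(f"pics/{c}0.png",optics.grab_frame(c)[:,:,::-1])
    for n in("head","ref_base","shade","sample_dish","empty_dish","vial_blue","vial_green","dropper"):
        print(n,[(round(float(d["score"]),2),np.round(d["rect"]).tolist()) for d in cut_out(c,n)[:3]])
E
```

```text
{'time': 0.0, 'q': [1.1, 0.418, -0.01, 1.614, 0.005, 1.111, -0.053], 'qvel': [0.001, -0.0, -0.0, -0.0, -0.001, 0.002, 0.001], 'effort': [0.0, -85.126, 0.639, -42.6, -0.049, 0.019, 0.0], 'ee_pos': [0.26, -0.568, 0.205], 'orientation': [0.977, 0.213, -0.0, -0.001], 'force': [-0.356, -0.159, 0.208], 'torque': [0.014, 0.009, 0.043], 'grip_force': 0.0, 'width': 0.999} 0.0188
top [[451.0, 0.0, 272.0], [0.0, 451.0, 197.3], [0.0, 0.0, 1.0]] -0.038843521640277316 [[0.002, -0.9825, 0.1863, 0.3354], [-1.0, -0.0031, -0.0056, -0.1098], [0.0061, -0.1863, -0.9825, 1.0448], [0.0, 0.0, 0.0, 1.0]]
head [(0.81, [382.0, 218.0, 421.0, 241.0])]
ref_base [(0.89, [300.0, 201.0, 409.0, 254.0])]
shade [(0.92, [129.0, 154.0, 208.0, 208.0])]
sample_dish [(0.68, [168.0, 166.0, 193.0, 186.0])]
empty_dish [(0.58, [142.0, 167.0, 166.0, 193.0])]
vial_blue [(0.58, [256.0, 184.0, 269.0, 197.0])]
vial_green [(0.53, [300.0, 199.0, 412.0, 248.0]), (0.53, [133.0, 153.0, 205.0, 207.0]), (0.51, [256.0, 205.0, 264.0, 218.0])]
dropper [(0.61, [256.0, 153.0, 269.0, 173.0])]
side [[418.1, 0.0, 280.1], [0.0, 418.1, 205.9], [0.0, 0.0, 1.0]] -0.034632867346911525 [[-0.9761, -0.106, 0.1898, 0.3453], [-0.2174, 0.4897, -0.8444, 0.6483], [-0.0034, -0.8654, -0.501, 0.503], [0.0, 0.0, 0.0, 1.0]]
head [(0.96, [317.0, 122.0, 342.0, 170.0])]
ref_base [(0.82, [282.0, 158.0, 343.0, 214.0])]
shade [(0.59, [183.0, 248.0, 248.0, 326.0])]
sample_dish [(0.53, [209.0, 264.0, 230.0, 272.0])]
empty_dish [(0.47, [201.0, 292.0, 230.0, 300.0]), (0.41, [266.0, 204.0, 275.0, 232.0])]
vial_blue [(0.6, [264.0, 204.0, 275.0, 229.0]), (0.24, [229.0, 186.0, 244.0, 232.0])]
vial_green [(0.57, [282.0, 207.0, 293.0, 234.0])]
dropper [(0.62, [228.0, 188.0, 246.0, 229.0]), (0.23, [285.0, 161.0, 342.0, 214.0])]
```

```bash
python3 - <<'E'
import cv2
a=cv2.imread("pics/top0.png")[140:270,120:440]; cv2.imwrite("pics/topc.png",cv2.resize(a,None,fx=2.5,fy=2.5,interpolation=cv2.INTER_CUBIC))
a=cv2.imread("pics/side0.png")[110:340,170:370]; cv2.imwrite("pics/sidec.png",cv2.resize(a,None,fx=2.6,fy=2.6,interpolation=cv2.INTER_CUBIC))
E
```

```text
(no output)
```

View pics/topc.png

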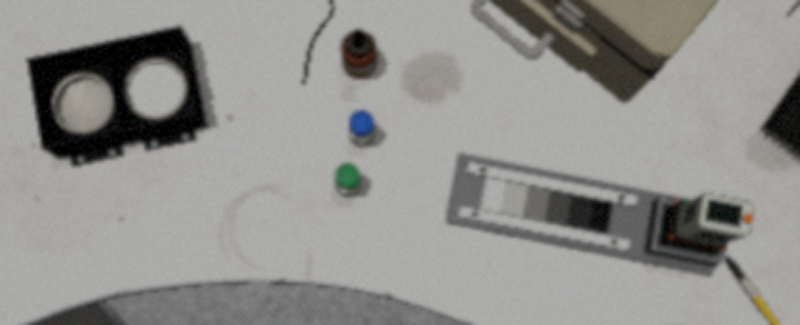

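View pics/sidec.png

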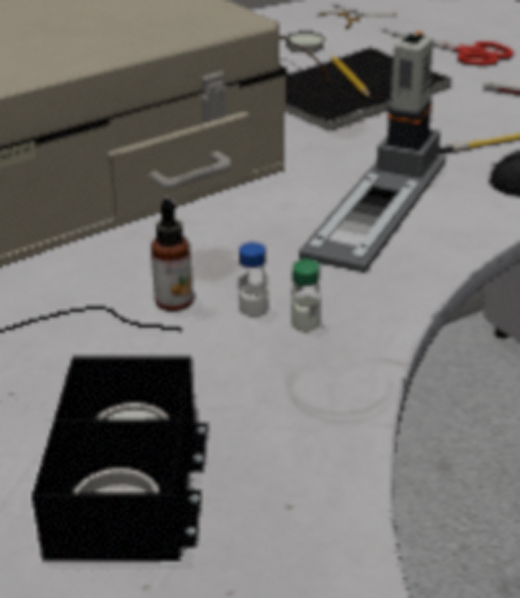

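The top crop shows the base running from white (left, crop 485,190) to black (590,212), with the head at the right end (crop 720,215). The shade is on the left: its right dish at crop (155,88) looks filled with the pale sample and the left one (82,102) empty. The dropper, blue vial and green vial stand between (crop x about 355). The side crop agrees. Next I'll enlarge both for corner fits.

```bash
python3 - <<'E'
from plant import *
import cv2,numpy as np
I={}
for c in("top","side"):
    I[c]=np.mean([optics.grab_frame(c).astype(float) for _ in range(4)],0)
    cv2.imwrite(f"pics/avg_{c}.png",I[c][:,:,::-1])
for n in("sample_dish","empty_dish"):
    d=cut_out("top",n)[0]; m=d["mask"]; ys,xs=np.nonzero(m); print(n,d["rect"],xs.mean(),ys.mean(),I["top"][m].mean(0),I["top"][m].std(0))
def st(c,boxes,f,W):
    out=[]
    for x0,y0,x1,y1 in boxes:
        a=cv2.resize(np.clip(I[c][y0:y1,x0:x1,::-1]*1.3,0,255).astype(np.uint8),None,fx=f,fy=f,interpolation=cv2.INTER_CUBIC)
        for k in range(0,x1-x0,10): cv2.line(a,(k*f,0),(k*f,4),(0,0,255),1)
        for k in range(0,y1-y0,10): cv2.line(a,(0,k*f),(4,k*f),(0,0,255),1)
        out.append(a)
    return out
a=st("top",[(296,198,422,250),(126,150,212,210)],5,0)
b=np.zeros((a[0].shape[0]+a[1].shape[0],630,3),np.uint8); b[:260,:]=a[0]; b[260:,:a[1].shape[1]]=a[1]; cv2.imwrite("pics/t2.png",b)
a=st("side",[(276,112,346,220),(180,240,250,330)],5,0)
b=np.zeros((540,710,3),np.uint8); b[:,:350]=a[0]; b[:450,360:]=a[1]; cv2.imwrite("pics/s2.png",b)
E
```

```text
sample_dish [168.0, 166.1, 196.2, 186.6] 182.2611464968153 175.30785562632695 [152.75690021 152.21602972 149.32165605] [28.66283204 29.3158619  30.14198158]
empty_dish [140.5, 169.3, 164.1, 192.8] 152.9978540772532 181.22317596566523 [132.7001073  129.14002146 122.22854077] [28.3485842  27.68592247 26.25477825][ WARN:0@2.208] global loadsave.cpp:1063 imwrite_ Unsupported depth image for selected encoder is fallbacked to CV_8U.
```

View pics/t2.png

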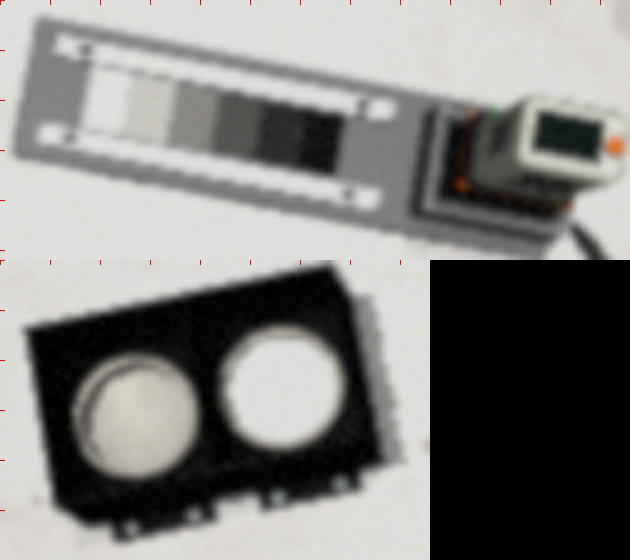

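View pics/s2.png

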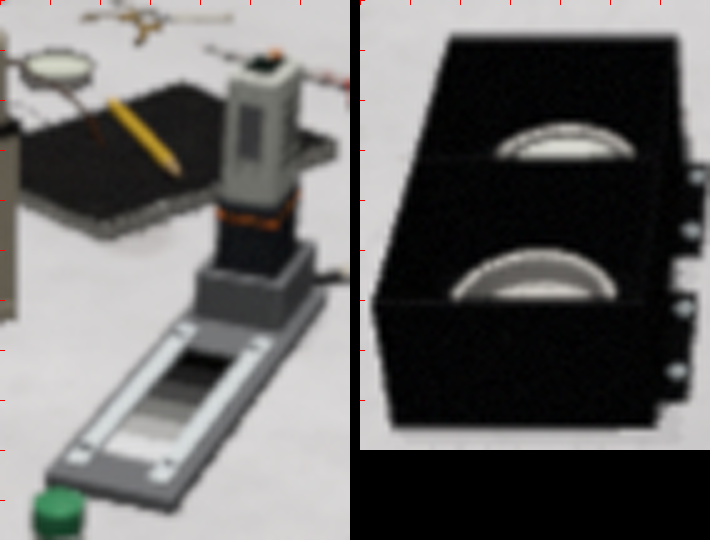

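The enlargements confirm it: in the top view the right dish (full px 182.4,175.6) is flat and pale, i.e. the sample, while the left dish shows an inner wall. Rail ends, strip ends and the base end corners read clearly. I'll fit poses from them.

```bash
cat > h.py <<'E'
import numpy as np, cv2
from plant import optics
from scipy.optimize import least_squares
def proj(c,P):
    i=optics.camera_info(c); T=np.linalg.inv(np.array(i["pose"])); p=np.atleast_2d(P)@T[:3,:3].T+T[:3,3]
    s=p[:,:2]/p[:,2:]; s=s*(1+i["k1"]*(s**2).sum(1,keepdims=True)); K=np.array(i["intrinsics"])
    return s@K[:2,:2].T+K[:2,2]
def unproj(c,uv,z):
    return least_squares(lambda q:(proj(c,[q[0],q[1],z])-uv).ravel(),[.45,-.1]).x
def place(p,L): # p=x,y,yaw ; L local points
    L=np.atleast_2d(L); c,s=np.cos(p[2]),np.sin(p[2]); return np.c_[p[0]+c*L[:,0]-s*L[:,1],p[1]+s*L[:,0]+c*L[:,1],L[:,2]]
E
python3 - <<'E'
from h import *
T=[((125,-33,10),(38,17)),((125,33,10),(14,155)),((-24,0,10),(339,144.5)),((96,0,10),(86,98)),((115,-21,13),(55,44)),((-45,-21,13),(397,108)),((115,21,13),(37,133)),((-45,21,13),(381,198))]
S=[((115,-21,13),(77,457)),((-45,-21,13),(185,330)),((115,21,13),(160,470)),((-45,21,13),(262,343)),((96,0,10),(128,455)),((-24,0,10),(210,353))]
def res(p,t=T,s=S,sep=False):
    r=[]
    if t:r.append(proj("top",place(p,np.array([a for a,_ in t])/1e3))-(np.array([b for _,b in t])-2)/5-[296,198])
    if s:r.append(proj("side",place(p,np.array([a for a,_ in s])/1e3))-(np.array([b for _,b in s])-2)/5-[276,112])
    return np.concatenate(r).ravel()
for t,s in((T,S),(T,[]),([],S)):
    o=least_squares(lambda p:res(p,t,s),[.3,-.3,1.5]); print(o.x.round(4)); r=res(o.x,t,s).reshape(-1,2)
    if t and s: print(r.round(2).tolist()); b=o.x
print("strip mid",place(b,[.036,0,.01]),"well",place(b,[-.092,0,.016]))
# dishes
A=unproj("top",(126+280/5+0.0,150+126/5),.02); A=unproj("top",np.array([126+(282-2)/5,150+(128-2)/5]),.02)
B=unproj("top",np.array([126+(136-2)/5,150+(155-2)/5]),.02)
d=A-B; print("sample",A,"empty",B,"dist",np.linalg.norm(d),"shade y dir ang",np.arctan2(d[1],d[0]))
yaw=np.arctan2(d[1],d[0])+np.pi/2; c=(A+B)/2
# shade hull fit to dark mask
avg={k:cv2.imread(f"pics/avg_{k}.png") for k in("top","side")}
box={"top":(120,145,214,214),"side":(175,238,252,332)}
M={}
for k,(x0,y0,x1,y1) in box.items():
    m=np.zeros((420,560),np.uint8); m[y0:y1,x0:x1]=(avg[k][y0:y1,x0:x1].max(2)<65); 
    m=cv2.morphologyEx(m,cv2.MORPH_OPEN,np.ones((9,9)))
    cs,_=cv2.findContours(m,0,2); M[k]=m*0; cv2.drawContours(M[k],[cv2.convexHull(max(cs,key=cv2.contourArea))],-1,1,-1)
V=np.array([(x,y,z) for x in(-.043,.043) for y in(-.072,.072) for z in(0,.055)])
def iou(p,ks):
    v=0
    for k in ks:
        m=np.zeros((420,560),np.uint8); h=cv2.convexHull(proj(k,place(p,V)).astype(np.float32))
        cv2.fillConvexPoly(m,np.round(h*16).astype(np.int32),1,shift=4); v+=(m&M[k]).sum()/(m|M[k]).sum()
    return -v/len(ks)
from scipy.optimize import minimize
for ks in(("top",),("side",),("top","side")):
    for y0 in (yaw,):
        o=minimize(iou,[*c,y0],args=(ks,),method="Nelder-Mead",options=dict(initial_simplex=[[*c,y0],[c[0]+.01,c[1],y0],[c[0],c[1]+.01,y0],[*c,y0+.06]]));print(ks,o.x.round(4),o.fun)
print("dish seed",c,yaw)
a=np.array([np.cos(yaw),np.sin(yaw)])
for n,uv,z in(("blue",(262.5,189),.06),("green",(259,211),.055),("dropper",(263,157),.1)): print(n,unproj("top",np.array(uv),z))
E
```

```text
[ 0.4678 -0.3046  1.3853]
[[-0.29, -0.04], [-0.47, 0.02], [0.37, 0.12], [-0.06, -0.17], [-0.26, 0.12], [-0.68, 0.08], [0.2, -0.02], [-0.14, -0.13], [-0.43, 0.1], [0.37, -1.85], [-0.31, 0.96], [0.03, -1.73], [0.5, -0.35], [0.26, -0.8]]
[ 0.4677 -0.305   1.3849]
[ 0.4676 -0.302   1.3867]
strip mid [[ 0.47441631 -0.26920117  0.01      ]] well [[ 0.45080634 -0.39500486  0.016     ]]
sample [0.58170906 0.09467782] empty [0.56859677 0.16241918] dist 0.0689987290457289 shade y dir ang -1.3795968572230124
('top',) [0.5868 0.1052 0.2598] -0.22840153899965024
('side',) [0.5739 0.129  0.2229] -0.9418907198612315
('top', 'side') [0.574  0.1283 0.2334] -0.5809850593438395
dish seed [0.57515292 0.1285485 ] 0.19119946957188416
blue [ 0.54102205 -0.09417449]
green [ 0.49213738 -0.08661808]
dropper [ 0.60358953 -0.09546574]
```

```bash
python3 - <<'E'
from h import *
c=unproj("side",np.array([278.8,173.5]),0); print("box corner ground (side)",c)
print("top view ground corner",unproj("top",np.array([370,180.]),0))
for z in(.08,.1,.12,.14,.16,.2): print(z,proj("side",[*c,z]).round(1), proj("top",[*c,z]).round(1))
from plant import read_state
s=read_state(); yaw0=2*np.arctan2(s["orientation"][1],s["orientation"][0]); print("yaw",yaw0,s["ee_pos"])
d=np.array([.4508,-.395])-s["ee_pos"][:2]; e=np.array([np.cos(yaw0),np.sin(yaw0)]); print("tool shift units x,y",d@e/.04, d@[e[1],-e[0]]/.04)
a=cv2.imread("pics/avg_top.png")[90:270,250:500]; cv2.imwrite("pics/boxt.png",cv2.resize(a,None,fx=3,fy=3))
E
```

```text
box corner ground (side) [ 0.57839876 -0.37338622]
top view ground corner [ 0.57633283 -0.34920865]
0.08 [[278.7 146.5]] [[388.8 171. ]]
0.1 [[278.6 139.5]] [[391.2 168.8]]
0.12 [[278.6 132.3]] [[393.6 166.5]]
0.14 [[278.5 125. ]] [[396.2 164. ]]
0.16 [[278.5 117.6]] [[398.9 161.5]]
0.2 [[278.4 102.3]] [[404.7 156.1]]
yaw 0.4298252984919652 [ 0.2604207  -0.56814457  0.20542039]
tool shift units x,y 6.130338760120634 -1.951543875372861
```

View pics/boxt.png

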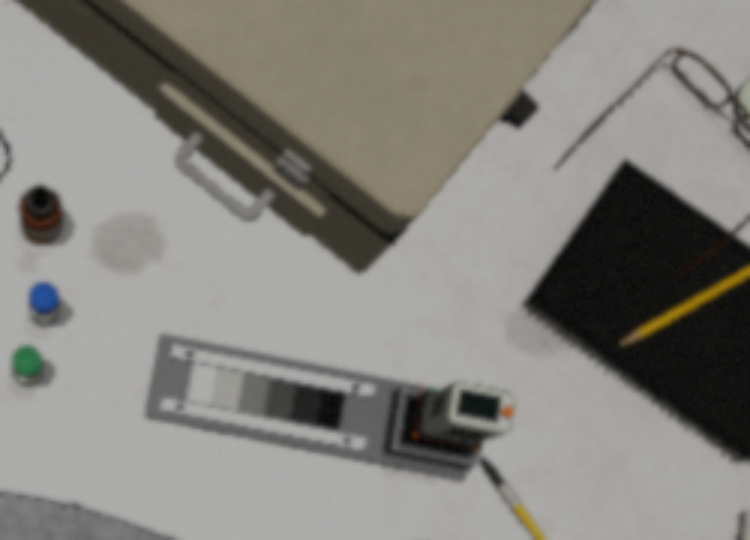

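The picture shows the case corner at crop (362,270), at about x 0.577. Measured from the side view it is about 0.16 tall, so the gripper clears it.

```bash
python3 -m crank '[[0.8,-0.4,0,0,94],[0.8,-0.4,0,0,94],[0.9,-0.4,0,0,94],[0.9,-0.4,0,0,94],[0.9,-0.35,0,0,94]]' 25; python3 -m crank '[[0.9,0,0,0,94],[0.9,0,0,0,94],[0,0,0,-0.12,94],[0,0,0,-0.12,94],[0,0,0,-0.12,94]]'; python3 -m crank '[[0,0,0,-0.12,94],[0,0,0,-0.12,94],[0,0,0,-0.12,94],[0,0,0,-0.12,94],[0,0,0,-0.12,94]]'
cat >> h.py <<'E'
def rel(x,y,yaw,z=None):
    from plant import read_state
    s=read_state(); o=s["orientation"]; y0=2*np.arctan2(o[1],o[0]); d=np.array([x,y])-s["ee_pos"][:2]; e=np.array([np.cos(y0),np.sin(y0)])
    dy=(yaw-y0+np.pi/2)%np.pi-np.pi/2
    print("t",round(s["time"],2),"pos",np.round(s["ee_pos"],4),"yaw",round(y0,4),"tilt xy",np.round(o[2:],4),"rows x,y,z",(d@e/.04).round(3),(d@[e[1],-e[0]]/.04).round(3),None if z is None else round((s["ee_pos"][2]-z)/.04,3),"turn",round(-dy,4),"F",np.round(s["force"],2),"w",np.round(s["width"],3),"g",np.round(s["grip_force"],1))
E
python3 - <<'E'
from h import *
rel(.4508,-.395,1.385,.097)
print(unproj("top",np.array([410,225.]),.146))
E
```

```text
time: 1.82
ee_pos: [0.3851, -0.4239, 0.2056]
orientation: [0.977, 0.213, 0.0, 0.0]
force: [1.3, -0.2, -0.6]
width: 1.004
grip_force: 0.0
time: 2.23
ee_pos: [0.4503, -0.395, 0.2053]
orientation: [0.922, 0.388, -0.0, -0.0]
force: [0.5, -0.7, -0.4]
width: 1.001
grip_force: 0.0
time: 2.65
ee_pos: [0.4497, -0.3956, 0.2054]
orientation: [0.766, 0.643, -0.0, -0.0]
force: [-0.5, 0.1, 0.1]
width: 0.999
grip_force: 0.0
t 2.65 pos [ 0.4497 -0.3956  0.2054] yaw 1.3956 tilt xy [-0. -0.] rows x,y,z 0.019 0.025 2.711 turn 0.0106 F [-0.46  0.14  0.14] w 0.999 g 0.0
[ 0.44995697 -0.39331085]
```

```bash
python3 -m crank '[[0.02,0.02,0.6,0.01,94],[0,0,0.7,0,94],[0,0,0.7,0,94],[0,0,0.5,0,94],[0,0,0.21,0,94]]' 25; python3 -m crank '[[0,0,0,0,60],[0,0,0,0,40],[0,0,0,0,25],[0,0,0,0,20],[0,0,0,0,20]]' 25;python3 -m crank '[[0,0,0,0,20],[0,0,0,0,20],[0,0,0,0,20]]' 25
python3 -c "
from h import *
rel(.4508,-.395,1.385,.097)"
```

```text
time: 3.07
ee_pos: [0.4495, -0.3941, 0.0943]
orientation: [0.771, 0.636, -0.0, -0.002]
force: [0.1, -0.5, -0.1]
width: 0.996
grip_force: 0.0
time: 3.48
ee_pos: [0.4511, -0.3953, 0.0982]
orientation: [0.771, 0.636, 0.0, 0.001]
force: [0.3, -0.3, 0.4]
width: 0.682
grip_force: 0.0
time: 3.73
ee_pos: [0.4507, -0.395, 0.0972]
orientation: [0.771, 0.636, 0.0, 0.0]
force: [-0.5, 0.4, -0.4]
width: 0.47
grip_force: 0.0
t 3.73 pos [ 0.4507 -0.395   0.0972] yaw 1.3797 tilt xy [0.     0.0001] rows x,y,z -0.0 0.003 0.006 turn -0.0053 F [-0.54  0.35 -0.4 ] w 0.47 g 0.0
```

```bash
python3 -m crank '[[0,0,0,0,20],[0,0,0,0,20],[0,0,0,0,20],[0,0,0,0,20],[0,0,0,0,20]]' 25
python3 -c "
from h import *
rel(.4508,-.395,1.385,.097)"
```

```text
time: 4.15
ee_pos: [0.4504, -0.3948, 0.097]
orientation: [0.771, 0.636, -0.0, -0.0]
force: [-2.0, 0.8, 1.9]
width: 0.318
grip_force: 25.0
t 4.15 pos [ 0.4504 -0.3948  0.097 ] yaw 1.3797 tilt xy [-0.0001 -0.0003] rows x,y,z -0.002 0.011 -0.001 turn -0.0053 F [-1.99  0.78  1.87] w 0.318 g 25.0
```

```bash
python3 -m crank '[[0,0,-0.2,0,20],[0,0,-0.3,0,20],[0,0,-0.3,0,20],[0,0,-0.3,0,20],[0,0,0,0,20]]' 25
python3 -m crank '[[0,0,0,0,20],[0,0,0,0,20],[0,0,0,0,20]]'
python3 - <<'E'
from h import *
from plant import optics,cut_out
rel(*place([.4678,-.3046,1.3853],[-.014,0,0])[0][:2],1.385)
i=[]
for c in("top","side"):
    a=optics.grab_frame(c)[:,:,::-1]; x,y=(330,190) if c=="top" else (260,90)
    i.append(cv2.resize(a[y:y+130,x:x+95],None,fx=4,fy=4,interpolation=cv2.INTER_CUBIC))
cv2.imwrite("pics/lift.png",np.hstack(i))
E
```

```text
time: 4.57
ee_pos: [0.4519, -0.3958, 0.1444]
orientation: [0.771, 0.636, 0.0, 0.002]
force: [0.4, -0.1, -2.2]
width: 0.319
grip_force: 25.0
time: 4.82
ee_pos: [0.4504, -0.3947, 0.1405]
orientation: [0.771, 0.636, -0.0, -0.0]
force: [-0.0, 0.2, -2.7]
width: 0.317
grip_force: 25.0
t 4.82 pos [ 0.4504 -0.3947  0.1405] yaw 1.3798 tilt xy [-0.0001 -0.0005] rows x,y,z 1.945 0.003 None turn -0.0052 F [-0.03  0.22 -2.66] w 0.317 g 25.0
```

View pics/lift.png

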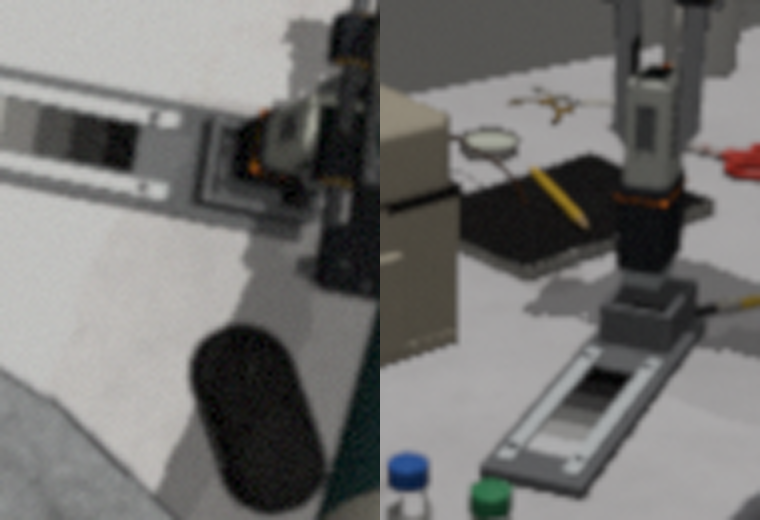

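The head is lifted clear of the well (side half: nose visible at about (640,275), upright between the fingers), with Fz equal to its weight.

```bash
python3 -m crank '[[0.4,0,0,0,20],[0.6,0,0,0,20],[0.6,0,0,0,20],[0.345,0,0,-0.005,20],[0,0,0,0,20]]'
python3 -m crank '[[0,0,0.2,0,20],[0,0,0.3,0,20],[0,0,0.25,0,20],[0,0,0,0,20],[0,0,0,0,20]]'
python3 -m crank '[[0,0,0.05,0,20],[0,0,0.05,0,20],[0,0,0,0,20],[0,0,0,0,20],[0,0,0,0,20]]'
python3 - <<'E'
from h import *
rel(*place([.4678,-.3046,1.3853],[-.014,0,0])[0][:2],1.385,.099)
a=optics.grab_frame("side")[:,:,::-1]
cv2.imwrite("pics/low.png",cv2.resize(a[110:215,265:365],None,fx=5,fy=5,interpolation=cv2.INTER_CUBIC))
E
```

```text
time: 5.33
ee_pos: [0.4664, -0.3151, 0.141]
orientation: [0.768, 0.64, 0.0, -0.0]
force: [-0.4, -1.3, -2.9]
width: 0.321
grip_force: 25.0
time: 5.75
ee_pos: [0.4647, -0.3187, 0.1098]
orientation: [0.77, 0.638, -0.0, -0.001]
force: [1.0, -0.8, -2.1]
width: 0.32
grip_force: 25.0
time: 6.17
ee_pos: [0.4655, -0.3186, 0.1072]
orientation: [0.77, 0.638, 0.0, 0.0]
force: [1.2, 0.2, -2.4]
width: 0.315
grip_force: 25.0
t 6.17 pos [ 0.4655 -0.3186  0.1072] yaw 1.3848 tilt xy [0.     0.0001] rows x,y,z 0.004 -0.008 0.206 turn -0.0002 F [ 1.2   0.17 -2.36] w 0.315 g 25.0
```

View pics/low.png

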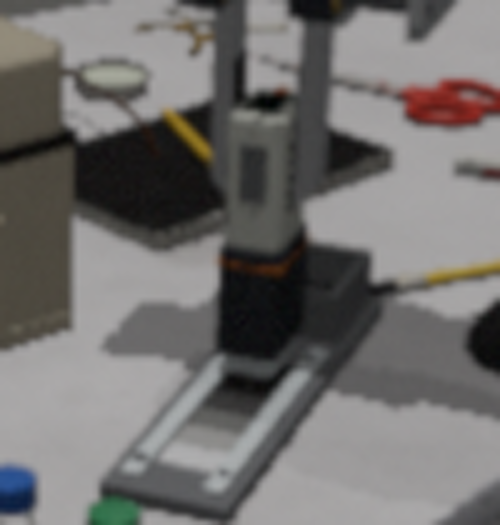

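The nose hangs a few mm above the channel floor, centred between the rails (crop 262,370; rails at 225 and 310). Pressing it in.

```bash
python3 -m crank '[[0,0,0.05,0,20],[0,0,0.04,0,20],[0,0,0.03,0,20],[0,0,0.03,0,20],[0,0,0,0,20]]'
python3 -m crank '[[0,0,0.03,0,20],[0,0,0.02,0,20],[0,0,0,0,20],[0,0,0,0,20],[0,0,0,0,20]]'
python3 -c "
from h import *
rel(*place([.4678,-.3046,1.3853],[-.014,0,0])[0][:2],1.385,.099)"
```

```text
time: 6.63
ee_pos: [0.4654, -0.3185, 0.1009]
orientation: [0.77, 0.638, 0.0, -0.0]
force: [-0.6, -0.6, -1.7]
width: 0.314
grip_force: 25.0
time: 7.05
ee_pos: [0.4655, -0.3185, 0.0991]
orientation: [0.77, 0.638, 0.0, 0.0]
force: [-0.5, 0.4, 0.6]
width: 0.319
grip_force: 25.0
t 7.05 pos [ 0.4655 -0.3185  0.0991] yaw 1.3848 tilt xy [0. 0.] rows x,y,z 0.003 -0.007 0.003 turn -0.0002 F [-0.53  0.42  0.55] w 0.319 g 25.0
```

Net push is about 3.1 N (4 mm). Starting the stroke.

```bash
python3 -m crank '[[0.05,0,0,0,20],[0.08,0,0,0,20],[0.08,0,0,0,20],[0.08,0,0,0,20],[0.08,0,0,0,20]]'
python3 -m crank '[[0.08,0,0,0,20],[0.08,0,0,0,20],[0.08,0,0,0,20],[0.08,0,0,0,20],[0.08,0,0,0,20]]'
python3 -c "
from h import *
rel(*place([.4678,-.3046,1.3853],[.086,0,0])[0][:2],1.385,.099)"
```

```text
time: 7.47
ee_pos: [0.4683, -0.3036, 0.0991]
orientation: [0.77, 0.638, 0.0, 0.0]
force: [-0.3, -2.1, 0.5]
width: 0.319
grip_force: 25.0
time: 7.88
ee_pos: [0.4712, -0.2879, 0.099]
orientation: [0.77, 0.638, -0.0, -0.0]
force: [-0.8, -2.0, 0.5]
width: 0.318
grip_force: 25.0
t 7.88 pos [ 0.4712 -0.2879  0.099 ] yaw 1.3848 tilt xy [-0. -0.] rows x,y,z 1.725 -0.007 0.001 turn -0.0002 F [-0.81 -2.    0.53] w 0.318 g 25.0
```

```bash
python3 -m crank '[[0.08,0,0,0,20],[0.08,0,0,0,20],[0.08,0,0,0,20],[0.08,0,0,0,20],[0.08,0,0,0,20]]'
python3 -m crank '[[0.08,0,0,0,20],[0.08,0,0,0,20],[0.08,0,0,0,20],[0.08,0,0,0,20],[0.08,0,0,0,20]]'
python3 -m crank '[[0.08,0,0,0,20],[0.08,0,0,0,20],[0.08,0,0,0,20],[0.08,0,0,0,20],[0.08,0,0,0,20]]'
python3 -m crank '[[0.08,0,0,0,20],[0.08,0,0,0,20],[0.08,0,0,0,20],[0.08,0,0,0,20],[0.08,0,0,0,20]]'
python3 -m crank '[[0.08,0,0,0,20],[0.05,0,0,0,20],[0,0,0,0,20],[0,0,0,0,20],[0,0,0,0,20]]'
python3 -c "
from h import *
rel(*place([.4678,-.3046,1.3853],[.086,0,0])[0][:2],1.385,.099)"
```

```text
time: 8.3
ee_pos: [0.4741, -0.2722, 0.099]
orientation: [0.77, 0.638, -0.0, -0.0]
force: [0.1, -2.0, 0.3]
width: 0.318
grip_force: 25.0
time: 8.72
ee_pos: [0.4771, -0.2565, 0.099]
orientation: [0.77, 0.638, -0.0, -0.0]
force: [-0.3, -0.9, 0.1]
width: 0.322
grip_force: 25.0
time: 9.13
ee_pos: [0.48, -0.2407, 0.099]
orientation: [0.77, 0.638, -0.0, -0.0]
force: [-0.1, -1.3, -0.2]
width: 0.316
grip_force: 25.0
time: 9.55
ee_pos: [0.483, -0.2251, 0.099]
orientation: [0.77, 0.638, -0.0, -0.0]
force: [-0.4, -1.6, 0.5]
width: 0.318
grip_force: 25.0
time: 9.97
ee_pos: [0.484, -0.22, 0.099]
orientation: [0.77, 0.638, 0.0, -0.0]
force: [0.5, 1.1, 0.1]
width: 0.316
grip_force: 25.0
t 9.97 pos [ 0.484 -0.22   0.099] yaw 1.385 tilt xy [ 0.0001 -0.0002] rows x,y,z -0.004 -0.007 -0.001 turn -0.0 F [0.52 1.09 0.09] w 0.316 g 25.0
```

```bash
python3 -m crank '[[0,0,-0.3,0,20],[0,0,-0.6,0,20],[0,0,-0.7,0,20],[0,0,-0.7,0,20],[0,0,-0.7,0,20]]' 28
python3 -m crank '[[0,0,-0.7,0,20],[0,0,-0.3,0.1,20],[0,0,0,0.12,20],[0,0,0,0.12,20],[0,0,0,0.12,20]]'
python3 -m crank '[[0,0,0,0.12,20],[0,0,0,0.12,20],[0,0,0,0.12,20],[0,0,0,0.12,20],[0,0,0,0.12,20]]'
python3 -m crank '[[0,0,0,0.12,20],[0,0,0,0,20],[0,0,0,0,20]]'
python3 -c "
from h import *
rel(.5817,.0945,.203,.25)"
```

```text
time: 10.38
ee_pos: [0.4835, -0.2201, 0.221]
orientation: [0.77, 0.638, -0.0, -0.0]
force: [0.8, -0.6, -3.3]
width: 0.318
grip_force: 28.0
time: 10.8
ee_pos: [0.4836, -0.2203, 0.26]
orientation: [0.896, 0.443, 0.0, 0.0]
force: [-0.2, 0.0, -3.0]
width: 0.317
grip_force: 28.0
time: 11.22
ee_pos: [0.4836, -0.2202, 0.2597]
orientation: [0.987, 0.159, -0.0, -0.0]
force: [0.3, 0.6, -2.4]
width: 0.32
grip_force: 28.0
time: 11.47
ee_pos: [0.4838, -0.2202, 0.2595]
orientation: [0.995, 0.104, -0.0, -0.0]
force: [-0.5, 0.4, -2.9]
width: 0.318
grip_force: 28.0
t 11.47 pos [ 0.4838 -0.2202  0.2595] yaw 0.2087 tilt xy [-0. -0.] rows x,y,z 4.025 -7.189 0.238 turn 0.0057 F [-0.49  0.41 -2.91] w 0.318 g 28.0
```

```bash
python3 -m crank '[[0.15,-0.3,0,0.006,20],[0.3,-0.55,0,0,20],[0.35,-0.6,0,0,20],[0.35,-0.6,0,0,20],[0.35,-0.6,0,0,20]]'
python3 -m crank '[[0.35,-0.6,0,0,20],[0.35,-0.6,0,0,20],[0.35,-0.6,0,0,20],[0.35,-0.6,0,0,20],[0.35,-0.6,0,0,20]]'
python3 -m crank '[[0.35,-0.6,0,0,20],[0.3,-0.6,0,0,20],[0.13,-0.34,0,0,20],[0,-0.2,0,0,20],[0,0,0,0,20]]'
python3 -m crank '[[0,0,0,0,20],[0,0,0,0,20],[0,0,0,0,20]]'
python3 - <<'E'
from h import *
rel(.5817,.0945,.203,.16)
f=[]
for c,(x,y) in(("top",(110,120)),("side",(160,170))):
    a=optics.grab_frame(c)[:,:,::-1]; f.append(cv2.resize(a[y:y+170,x:x+110],None,fx=3.5,fy=3.5,interpolation=cv2.INTER_CUBIC))
cv2.imwrite("pics/over.png",np.hstack(f))
E
```

```text
time: 11.88
ee_pos: [0.5218, -0.1033, 0.2594]
orientation: [0.995, 0.102, -0.0, -0.0]
force: [0.8, 0.4, -2.4]
width: 0.317
grip_force: 28.0
time: 12.3
ee_pos: [0.5668, 0.0282, 0.2594]
orientation: [0.995, 0.102, -0.0, -0.0]
force: [0.9, -1.5, -3.0]
width: 0.316
grip_force: 28.0
time: 12.72
ee_pos: [0.5829, 0.1029, 0.259]
orientation: [0.995, 0.102, -0.0, -0.0]
force: [-0.7, 0.1, -1.9]
width: 0.319
grip_force: 28.0
time: 12.97
ee_pos: [0.5835, 0.0999, 0.2592]
orientation: [0.995, 0.099, 0.0, 0.0]
force: [0.1, -0.2, -2.4]
width: 0.319
grip_force: 28.0
t 12.97 pos [0.5835 0.0999 0.2592] yaw 0.1977 tilt xy [0.     0.0002] rows x,y,z -0.071 0.123 2.48 turn -0.0053 F [ 0.05 -0.21 -2.39] w 0.319 g 28.0
```

View pics/over.png

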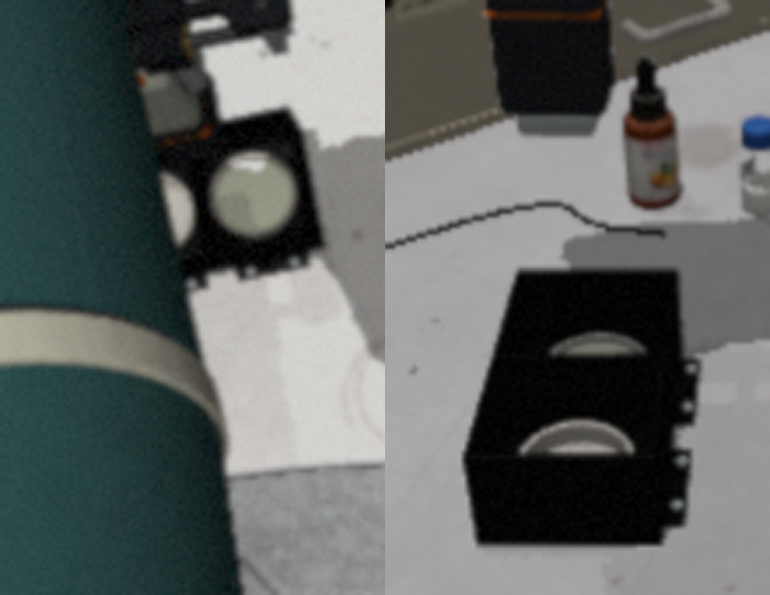

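The top half shows the greenish sample in the right dish (crop 252,195), which confirms the bay. The side half shows the head upright with its nose at crop (560,125), bottles standing. I'll correct the xy position and check the nose position in the hand from the side view.

```bash
python3 - <<'E'
from h import *
# at TCP (.5835,.0999,.2592), yaw .198: predicted nose bottom corners, side camera, crop coords
for z in(.1662,):
    L=np.array([(x,y,z) for x in(-.018,.018) for y in(-.013,.013)]); L2=np.array([(x,y,z+.012) for x in(-.025,.025) for y in(-.017,.017)])
    for l in(L,L2): print(((proj("side",place([.5835,.0999,.198],l))-[160,170])*3.5+[385,0]).round(0).tolist())
E
python3 -m crank '[[-0.07,0.12,0.3,-0.005,20],[0,0,0.4,0,20],[0,0,0.4,0,20],[0,0,0.4,0,20],[0,0,0,0,20]]'
python3 -m crank '[[0,0,0,0,20],[0,0,0,0,20],[0,0,0,0,20]]'
python3 -c "
from h import *
rel(.5817,.0945,.203,.123)"
```

```text
[[606.0, 107.0], [598.0, 135.0], [530.0, 106.0], [519.0, 134.0]]
[[620.0, 81.0], [610.0, 117.0], [514.0, 80.0], [499.0, 116.0]]
time: 13.48
ee_pos: [0.5804, 0.0952, 0.1963]
orientation: [0.995, 0.102, -0.002, 0.0]
force: [0.7, -0.2, -3.5]
width: 0.318
grip_force: 28.0
time: 13.73
ee_pos: [0.5822, 0.0961, 0.2002]
orientation: [0.995, 0.102, 0.001, -0.0]
force: [-0.9, 0.5, -1.7]
width: 0.321
grip_force: 28.0
t 13.73 pos [0.5822 0.0961 0.2002] yaw 0.2037 tilt xy [ 0.0008 -0.    ] rows x,y,z -0.022 0.037 1.931 turn 0.0007 F [-0.9   0.53 -1.66] w 0.321 g 28.0
```

The predicted nose corners match what I saw within about 2 mm. Lowering in stages.

```bash
python3 -m crank '[[-0.02,0.035,0.3,0,20],[0,0,0.3,0,20],[0,0,0.3,0,20],[0,0,0.2,0,20],[0,0,0,0,20]]'
python3 -m crank '[[0,0,0.2,0,20],[0,0,0.2,0,20],[0,0,0.2,0,20],[0,0,0.15,0,20],[0,0,0.08,0,20]]'
python3 -m crank '[[0,0,0,0,20],[0,0,0,0,20],[0,0,0,0,20],[0,0,0,0,20],[0,0,0,0,20]]'
python3 - <<'E'
from h import *
rel(.5817,.0945,.203,.123)
f=[]
for c,(x,y) in(("top",(110,90)),("side",(160,170))):
    a=optics.grab_frame(c)[:,:,::-1]; f.append(cv2.resize(a[y:y+170,x:x+110],None,fx=3.5,fy=3.5,interpolation=cv2.INTER_CUBIC))
cv2.imwrite("pics/end.png",np.hstack(f))
E
```

```text
time: 14.15
ee_pos: [0.58, 0.0944, 0.1525]
orientation: [0.995, 0.102, -0.002, -0.0]
force: [-0.0, 0.3, -3.2]
width: 0.319
grip_force: 28.0
time: 14.57
ee_pos: [0.5808, 0.0945, 0.1208]
orientation: [0.995, 0.102, -0.001, -0.0]
force: [0.3, 0.2, -2.8]
width: 0.319
grip_force: 28.0
time: 14.98
ee_pos: [0.5814, 0.0946, 0.1222]
orientation: [0.995, 0.102, 0.0, -0.0]
force: [0.8, 0.6, -2.5]
width: 0.32
grip_force: 28.0
t 14.98 pos [0.5814 0.0946 0.1222] yaw 0.2038 tilt xy [ 0.0003 -0.    ] rows x,y,z 0.007 0.004 -0.021 turn 0.0008 F [ 0.82  0.61 -2.49] w 0.32 g 28.0
```

View pics/end.png

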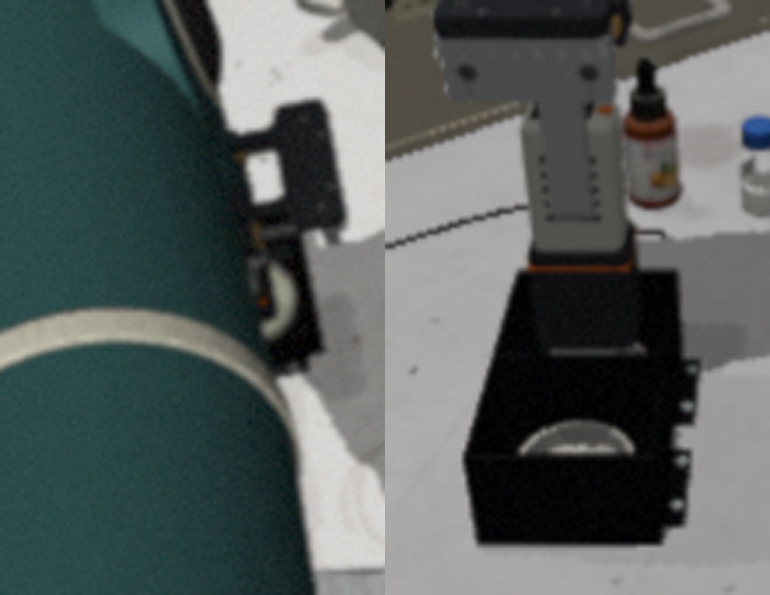

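The head is upright inside the sample bay and square with it (side crop: dark block about 530–640). The force is weight only, and the dishes and bottles are undisturbed. Letting it settle, then handing in.

```bash
python3 -m crank '[[0,0,0,0,20],[0,0,0,0,20],[0,0,0,0,20],[0,0,0,0,20],[0,0,0,0,20]]'; python3 -c "
from h import *
rel(.5817,.0945,.203,.123)
from plant import ticket; print(ticket.hand_in())"
```

```text
time: 15.5
ee_pos: [0.5812, 0.0946, 0.1218]
orientation: [0.995, 0.102, -0.0, -0.0]
force: [0.0, -0.4, -1.8]
width: 0.316
grip_force: 28.0
t 15.5 pos [0.5812 0.0946 0.1218] yaw 0.2038 tilt xy [-0. -0.] rows x,y,z 0.012 0.004 -0.029 turn 0.0008 F [ 0.01 -0.39 -1.8 ] w 0.316 g 28.0
the job is handed in; nothing more can be done
None
```

I scanned the strip from black to white in one stroke and handed in at 15.5 s with the head held upright over the sample dish, about 9 mm above its rim by my estimate; hand-in returned no verdict.

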